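# Check the brake lever of the specimen trolley

## Task

Check the brake of the specimen trolley parked at the desk: with closed fingers, press the red lever in towards the push bar with the outside of the fingers until it comes to its stop, short of the bar, and keep it in for about two seconds without forcing it. Then let it come all the way back out and move clear. Do not grip the lever or touch the bar, leave the grey height lever alone, and leave the things on the desk where they are.

Things in the scene. Friction and masses are not known exactly. Their poses are not given: they have to be found in the camera images.
- brake_lever (a joint): RED brake lever: turn in rad about a vertical pivot. 0 = at rest, standing out from the bar; grows as the lever is pushed towards the bar (anticlockwise seen from above); hard stop at 0.38. The spring at the press point takes about 3 N to start and 7 N at the stop, and brings the lever back to 0 when let go.
- brake_press (a point): point on the red lever's outer face (the face away from the bar, towards the robot), half-way up, where to press: 85 mm from the pivot. It moves with the lever. Its axes turn with the lever: at joint value 0, x points level and square to the bar, into it, y along the bar to the pivot end, z up. The red blade is 12 mm thick, 22 mm tall and 128 mm long from the pivot to the rounded free end, level; at rest it leans out from the bar by 0.40 rad, at the stop by 0.02 rad.
- brake_pivot (a point): pivot axis of the red lever, at the lever's half height, in a black clamp on the bar; 30 mm from the bar's axis on the robot's side. Fixed to the bar; x points square into the bar, y along it, z up. The free end of the lever lies towards -y of it.
- height_lever (a joint): GREY height-release lever: turn in rad about a vertical pivot. 0 = at rest, standing out from the bar; grows as the lever is pushed towards the bar (anticlockwise seen from above); hard stop at 0.38. The spring at the press point takes about 3 N to start and 7 N at the stop, and brings the lever back to 0 when let go. Not to be used.
- height_press (a point): point on the grey lever's outer face (the face away from the bar, towards the robot), half-way up: 85 mm from the pivot. It moves with the lever. Its axes turn with the lever: at joint value 0, x points level and square to the bar, into it, y along the bar to the pivot end, z up. The grey blade is 12 mm thick, 22 mm tall and 128 mm long from the pivot to the rounded free end, level; at rest it leans out from the bar by 0.40 rad, at the stop by 0.02 rad.
- brake_clamp: black clamp that carries the red lever, 44 mm round the bar, fixed to it; origin on the bar's axis, 80 mm from the pivot along the bar towards the lever's free end; x square to the bar (away from the robot), y along the bar, z up
- handlebar: push bar of the trolley, steel, level, 28 mm thick and 460 mm long along y, fixed; origin at the middle of its axis, 145 to 195 mm above the desk; at both ends it runs on away from the robot (+x). When the red lever is at its stop about 11 mm of air is left between it and the bar, too little for a finger. The two levers stand on the robot's side of the bar at its height, side by side, either one on the left; under them is free air down to the desk things
- tube_rack: loose white rack of grey-capped sample tubes, 120 x 90 x 94 mm tall; origin at the centre of its underside
- basket: loose green plastic basket, 210 x 166 x 63 mm tall; origin at the centre of its underside
- scanner: loose barcode scanner on a white stand, foot 104 mm across, about 170 mm tall; origin at the centre of its underside
- mouse: loose black computer mouse, 105 x 60 x 26 mm tall; origin at the centre of its underside
Things that resemble listed ones, but are neither listed nor needed, are in the scene too. Leave any blue or yellow look-alike of the tube_rack alone.

How it is judged:
By the outcome, as a careful person would: the job done as asked, in the order asked, and still so for the second after the job is handed in, with the robot touching nothing.
It also fails if it takes over 35 s, if anything falls off the work surface, if the arm or the gripper's body presses on something with over 40 N, if the wrist force passes 120 N, or if a joint passes its speed limit or range.

## Robot

A 7-joint arm with a two-finger parallel gripper is mounted at the origin on the work surface. World frame = base frame: x ahead of the robot, y to its left, z up, the work surface at z = 0. Lengths are in m, angles in rad, forces in N, time in s.
With the tool pointing down it reaches from about 0.4 to 0.85 m from the base axis. Payload 10.4 kg.
Tool frame: the origin (TCP) lies at the very end of the fingers, on their centre line; the grasp point (between the pads) lies 19 mm behind it (manip.pinch_z is the distance from the TCP to the grasp point, in m); z points along the fingers, y is the line along which they close (so a half turn about z gives the same grasp; the last joint's range is limited). The gripper opens to 85 mm and grips with 20 to 120 N. Pads are 22 mm wide; open, the fingers measure 114 mm over their backs; the gripper's body (76 mm by 85 mm) begins 54 mm behind the grasp point. The pads swing forward as they close: fully open they stand 13 mm farther back than shut.
Start: joints at [1.14, 0.332, -0.065, 1.46, 0.022, 1.35, -0.088], TCP at [0.248, -0.574, 0.231] pointing down, gripper open.
Joint ranges: [-2.6, 2.6], [-0.5, 2.12], [-1.47, 1.34], [0.16, 2.42], [-1.27, 4.41], [0.06, 2.06], [-2.6, 2.6]. Speed limits (rad/s): [2.22, 2.22, 2.79, 2.79, 3.14, 3.14, 3.14].

## Interface

Orientations are given as a unit quaternion [x, y, z, w].
In Python, from workcell import manip gives the robot as it stands. The module is installed in compiled form; this text tells all that it offers.
- The arm moves only by the shell command python3 -m creep 'ROWS' [OPENING] [FORCE]. ROWS is a JSON object of lists of equal length, an entry for each row: "slide": the shift along the tool's x, y, z in m, a list of three; "twist": the turn about the tool's z in degrees. A call has 1 to 8 rows; each row shifts and turns the commanded pose from where the row before left it, along the tool's axes as they then stand; what a row does not reach is not made up. A row lasts 1/8 s, in which the tool goes at most 62.5 mm and 10.7 degrees, less where a joint would pass 70% of its speed; a pose out of reach is approached as far as the arm can. A call with a gripper value outside its range is refused whole. OPENING is the opening in per cent of the stroke, from 0 (shut) to 100 (fully open), set as the call begins (- or left out, the last holds). The fingers move at their own pace and stop on an object; FORCE is the grip in N (left out, the last holds). Time passes only in rows, so rows that do not move let the fingers close. It gives the time, the measured TCP pose, the force, the opening and the grip force at its end, in the units of the state.
- manip.get_obs(): the state, without advancing time (a new reading comes with each control period).
- manip.camera(name): name is "scene" or "side" or "wrist"; returns (picture, depth): 384x512x3 uint8, blue, green, red; 384x512 float32, m along the optical axis (not along the pixel's ray), 0 where there is no reading.
- manip.camera_params(name): a dict with "intrinsics" (3x3 intrinsics, pixels), "dist_coeffs" ([k1, k2, p1, p2, k3] as OpenCV has them; the pictures are not rectified), "R" (3x3) and "t" (3): a world point X has camera coordinates R X + t. Camera axes: x right, y down, z forward; pixel columns grow to the right and rows downward; lengths in m; the calibration is good to about 2 mm. A picture is of the moment at which its call begins: read the wrist's pose just before it. camera_params takes no time and is no camera call; for the wrist camera it gives the pose at the moment of the call.
- manip.hand_in(): hands the job in; it is judged then, once.
The state is a dict: "clock": time; "joint_pos": joint angles; "joint_velocities": joint speeds; "tau": joint torques, N m; "position": TCP position; "ee_rot": TCP orientation; "ft_force": force on the tool from outside, world axes, zero at the start; "torque": the same for the moment, N m; "grip_width": opening from 0.0 (shut) to 1.0 (fully open); "grasp_force": force on a finger pad.
Only numpy, scipy, OpenCV 4.12 (cv2) and the standard library are available. Lean on these libraries where they do the work, as an engineer would, in place of code of your own. Each camera call takes 0.05 s, during which the arm holds its last target. There are 200 camera calls.

## Working session

There is one attempt and no reset: what is moved stays moved. The work goes in short steps, Python scripts to look and compute and a shell command to move; the robot and the scene stay as the last step left them, time stands still between calls to the robot, and variables do not carry over. Pictures are saved under pics/ and viewed, at most 10 in all, crops included, and the job is handed in when it is done.

```bash
mkdir -p pics; cat > h.py <<'E'
import numpy as np, cv2
from workcell import manip
def cam(n):
    p=manip.camera_params(n); im,d=manip.camera(n)
    return im,d,{k:np.array(v,float) for k,v in p.items()}
def world(px,d,p):
    px=np.array(px,float).reshape(-1,1,2)
    u=cv2.undistortPoints(px,p['intrinsics'],p['dist_coeffs']).reshape(-1,2)
    c=np.c_[u,np.ones(len(u))]*np.array(d).reshape(-1,1)
    return (c-p['t'])@p['R']
def mask_pts(im,d,p,lo,hi):
    m=cv2.inRange(cv2.cvtColor(im,cv2.COLOR_BGR2HSV),lo,hi)
    return m
E
python3 - <<'E'
from h import *
import pickle
o=manip.get_obs(); print(o['clock'],o['position'],o['ee_rot'],o['ft_force'])
out={}
for n in ['scene','side']:
    out[n]=cam(n)
pickle.dump(out,open('a.pkl','wb'))
cv2.imwrite('pics/1.png',out['scene'][0]); cv2.imwrite('pics/2.png',out['side'][0])
E
```

```text
0.0 [ 0.24772378 -0.57340561  0.23052744] [ 9.79281383e-01  2.02503028e-01 -1.66175036e-04 -6.84782742e-04] [-0.83547693 -0.17832653 -0.36982598]
```

View pics/1.png

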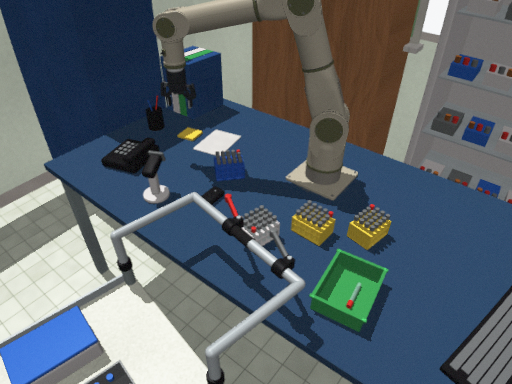

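View pics/2.png

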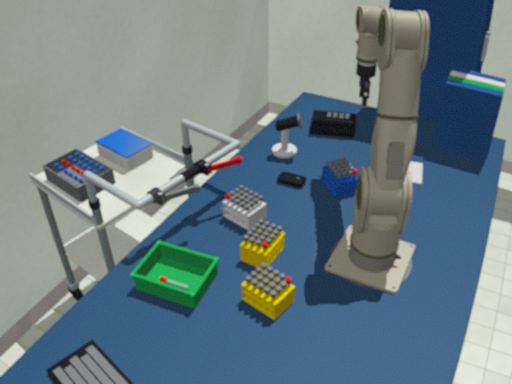

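Scene view: the red lever is at (232,207), the grey lever at (280,243), and the bar runs from (195,197) to (300,283). Side view: the red lever is at (222,162).
Other red things: single red tube caps at (330,213), (372,212) and (240,152), the red-tipped tube in the basket (350,303), pens at (157,103), and shelf items. The only red blade standing out from the bar is the one at (232,207).

```bash
python3 - <<'E'
from h import *
import pickle
out=pickle.load(open('a.pkl','rb'))
for n,box in [('scene',(215,185,260,235)),('side',(195,145,250,180))]:
    im,d,p=out[n]
    hsv=cv2.cvtColor(im,cv2.COLOR_BGR2HSV)
    m=((hsv[...,0]<8)|(hsv[...,0]>172))&(hsv[...,1]>150)&(hsv[...,2]>80)
    mm=np.zeros_like(m);x0,y0,x1,y1=box;mm[y0:y1,x0:x1]=m[y0:y1,x0:x1]
    ys,xs=np.nonzero(mm); dd=d[ys,xs]; ok=dd>0
    W=world(np.c_[xs,ys][ok],dd[ok],p)
    med=np.median(W[:,2]); W=W[abs(W[:,2]-med)<.03]
    print(n,len(W),'z',np.percentile(W[:,2],[2,50,98]).round(3))
    c=W[:,:2].mean(0);u=np.linalg.svd(W[:,:2]-c)[2][0];s=(W[:,:2]-c)@u
    print('dir',u.round(3),'ends',(c+u*s.min()).round(3),(c+u*s.max()).round(3), 'wid',np.percentile((W[:,:2]-c)@np.array([-u[1],u[0]]),[2,98]).round(4))
    print(p['R'].round(2).tolist(),(-p['R'].T@p['t']).round(2))
# bar pixels (scene)
im,d,p=out['scene']
px=[(205,205),(215,212),(225,218),(262,250),(272,258),(290,275)]
print(world(px,[d[y,x] for x,y in px],p).round(3))
px=[(226,200),(240,222),(275,232),(285,258),(260,215),(216,194)]
print(world(px,[d[y,x] for x,y in px],p).round(3))
a=cv2.resize(out['scene'][0][170:310,180:320],(560,560),interpolation=cv2.INTER_CUBIC)
cv2.imwrite('pics/3.png',a)
E
```

```text
scene 121 z [0.17  0.186 0.191]
dir [0.535 0.845] ends [ 0.516 -0.075] [0.573 0.014] wid [-0.0065  0.0075]
[[-0.61, 0.79, 0.02], [0.49, 0.39, -0.78], [-0.62, -0.47, -0.63]] [1.17 0.55 0.9 ]
side 179 z [0.169 0.183 0.192]
dir [0.518 0.856] ends [ 0.508 -0.077] [0.576 0.035] wid [-0.0088  0.0078]
[[-0.88, -0.47, -0.01], [-0.27, 0.52, -0.81], [0.39, -0.71, -0.58]] [-0.22  1.15  1.08]
[[ 0.598 -0.089  0.189]
 [ 0.606 -0.04   0.193]
 [ 0.606 -0.     0.191]
 [ 0.638  0.159  0.19 ]
 [ 0.645  0.197  0.191]
 [ 0.662  0.265  0.19 ]]
[[ 0.526 -0.069  0.172]
 [ 0.59   0.043  0.189]
 [ 0.559  0.145  0.187]
 [ 0.625  0.224  0.192]
 [ 0.437  0.     0.085]
 [ 0.393 -0.247  0.027]]
```

View pics/3.png

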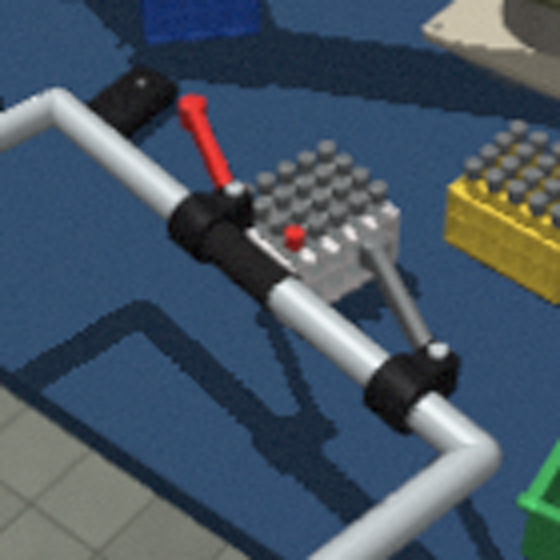

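Crop: the red blade runs from its rounded tip at (192,103) to the pivot screw at (235,190). The grey lever is separate, at (400,300). The press point comes out near (0.526,-0.036,0.180). I'll move over that area with the fingers closed.

```bash
python3 -m creep '{"slide":[[0.02,-0.02,-0.03],[0.038,-0.04,-0.02],[0.042,-0.044,-0.005],[0.042,-0.044,0],[0.042,-0.044,0],[0.042,-0.044,0],[0.042,-0.044,0],[0.042,-0.044,0]],"twist":[0,0,0,0,0,0,0,0]}' 0 60
python3 -m creep '{"slide":[[0.04,-0.042,0],[0.035,-0.037,0],[0.025,-0.025,0],[0,0,0],[0,0,0],[0,0,0],[0,0,0],[0,0,0]],"twist":[0,0,0,-8,-9,-9,-8,0]}'
```

```text
clock: 1.1
position: [0.4042, -0.1514, 0.2862]
ee_rot: [0.979, 0.202, -0.0, 0.0]
ft_force: [1.8, -1.1, -0.6]
grip_width: 0.002
grasp_force: 0.0
clock: 2.1
position: [0.4544, -0.0182, 0.2861]
ee_rot: [0.877, 0.48, -0.0, -0.0]
ft_force: [-0.0, -0.2, -0.3]
grip_width: 0.001
grasp_force: 0.0
```

```bash
python3 - <<'E'
from h import *
import pickle
o=manip.get_obs(); print(o['clock'],o['position'],o['ee_rot'],o['ft_force'])
w=cam('wrist'); pickle.dump(w,open('w.pkl','wb')); cv2.imwrite('pics/4.png',w[0])
E
```

```text
2.1 [ 0.45436241 -0.01822543  0.28607946] [ 8.77478393e-01  4.79616130e-01 -1.77551895e-04 -8.47569907e-05] [-0.02153298 -0.19417695 -0.27049235]
```

View pics/4.png

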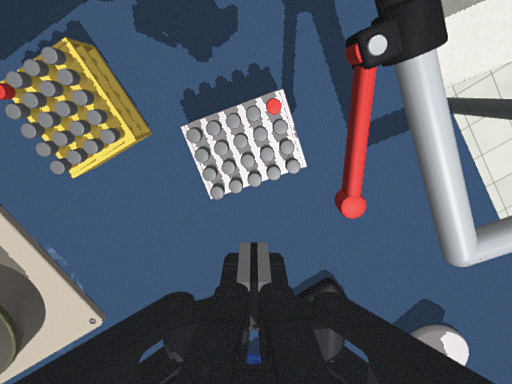

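Wrist view: the red blade runs from the pivot screw near (377,44) to the ball at (352,206). The bar is to its right, the white rack is at (245,145), and the closed fingers are at (255,260).

```bash
python3 - <<'E'
from h import *
import pickle
im,d,p=pickle.load(open('w.pkl','rb'))
hsv=cv2.cvtColor(im,cv2.COLOR_BGR2HSV)
m=((hsv[...,0]<8)|(hsv[...,0]>172))&(hsv[...,1]>130)&(hsv[...,2]>70)
m[:,:335]=0
ys,xs=np.nonzero(m); W=world(np.c_[xs,ys],d[ys,xs],p)
print('z',np.percentile(W[:,2],[2,25,50,75,98]).round(4))
# blade: top-surface points between rows 80..185, midline per row at z top
rows=range(80,186,5); L=[];R=[]
for r in rows:
    c=np.nonzero(m[r])[0]; L.append((c.min()-.5,r)); R.append((c.max()+.5,r))
def onplane(px,z):
    a=world(px,np.ones(len(px)),p); o=-p['R'].T@p['t']; v=a-o
    return o+v*((z-o[2])/v[:,2])[:,None]
for z in (.191,):
    l=onplane(L,z)[:,:2]; r=onplane(R,z)[:,:2]
    for q in(l,r):
        k=np.polyfit(q[:,1],q[:,0],1); print('edge x=',k.round(4),'lean',np.arctan(k[0]).round(3))
    print('width',np.linalg.norm(l-r,axis=1).round(4)[[0,10,20]])
tip=onplane([(352,206),(352,218)],.185); print('tip',tip.round(4)); print('screw',world([(377,44)],d[44,377],p).round(4))
px=[(x,y) for y in range(100,230,20) for x in (int(425+(y-100)*.22),)]
B=world(px,[d[y,x] for x,y in px],p); print('bar',B.round(4))
print('d bar',np.arctan(np.polyfit(B[:,1],B[:,0],1)))
print('cam',(-p['R'].T@p['t']).round(3))
E
```

```text
z [0.1672 0.1827 0.186  0.187  0.1886]
edge x= [0.6488 0.5475] lean 0.576
edge x= [0.6602 0.5658] lean 0.584
width [0.0153 0.0153 0.0146]
tip [[ 0.5158 -0.0693  0.185 ]
 [ 0.511  -0.0786  0.185 ]]
screw [[0.5806 0.0288 0.1966]]
bar [[ 0.5961 -0.0234  0.1891]
 [ 0.5931 -0.038   0.189 ]
 [ 0.59   -0.0533  0.1886]
 [ 0.5867 -0.0688  0.19  ]
 [ 0.5842 -0.0866  0.1872]
 [ 0.5804 -0.103   0.1891]
 [ 0.5768 -0.1211  0.1884]]
d bar [0.19253756 0.54079923]
cam [0.496 0.048 0.429]
```

```bash
python3 -m creep '{"slide":[[0.011,0.015,0.03],[0.012,0.015,0.045],[0,0,0.04],[0,0,0.015],[0,0,0],[0,0,0]],"twist":[0,0,0,0,0,0]}'
python3 -m creep '{"slide":[[0,0.01,0],[0,0.009,0],[0,0.004,0],[0,0,0],[0,0,0]],"twist":[0,0,0,0,0]}'
```

```text
clock: 2.9
position: [0.4931, -0.0151, 0.158]
ee_rot: [0.877, 0.48, 0.001, 0.001]
ft_force: [0.3, 0.1, -0.6]
grip_width: -0.001
grasp_force: 0.0
clock: 3.52
position: [0.5114, -0.0273, 0.1562]
ee_rot: [0.877, 0.48, -0.0, -0.0]
ft_force: [0.3, 0.0, 0.5]
grip_width: -0.005
grasp_force: 0.0
```

```bash
python3 - <<'E'
from h import *
w=cam('wrist'); s=cam('side'); cv2.imwrite('pics/5.png',np.hstack([w[0][:300,200:500],cv2.resize(s[0][110:210,170:270],(300,300))]))
print(manip.get_obs()['position'])
E
```

```text
[ 0.51142431 -0.0273099   0.15630824]
```

View pics/5.png

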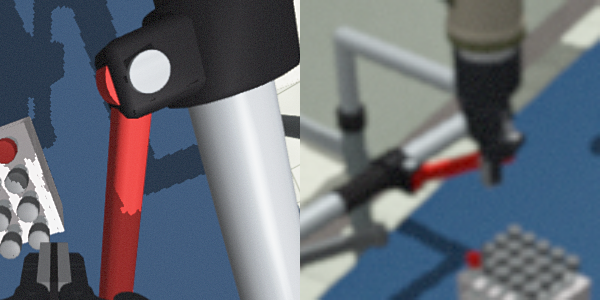

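The closed fingers stand just outside the red blade: left panel, fingers at (55,265) and blade at (115,270), with a small gap. Next I'll move in gently and watch the force.

```bash
python3 -m creep '{"slide":[[0,0.003,0],[0,0.002,0],[0,0,0]],"twist":[0,0,0]}'
python3 -m creep '{"slide":[[0,0.002,0],[0,0.002,0],[0,0,0]],"twist":[0,0,0]}'
```

```text
clock: 4.0
position: [0.5159, -0.0303, 0.1563]
ee_rot: [0.877, 0.48, -0.0, 0.0]
ft_force: [-0.5, -0.0, -0.6]
grip_width: -0.002
grasp_force: 0.0
clock: 4.38
position: [0.5189, -0.0322, 0.1562]
ee_rot: [0.877, 0.48, -0.0, -0.0]
ft_force: [-3.5, 0.5, 3.3]
grip_width: 0.002
grasp_force: 1.7
```

```bash
python3 -m creep '{"slide":[[-0.001,0.004,0],[-0.001,0.004,0],[-0.001,0.004,0],[0,0,0]],"twist":[-2.7,-2.7,-2.7,0]}'
python3 -m creep '{"slide":[[-0.001,0.004,0],[-0.001,0.004,0],[-0.0005,0.002,0],[0,0,0]],"twist":[-2.7,-2.7,-1.4,0]}'
```

```text
clock: 4.88
position: [0.5279, -0.0404, 0.1562]
ee_rot: [0.841, 0.541, -0.0, -0.0]
ft_force: [-3.8, 2.7, 1.2]
grip_width: -0.001
grasp_force: 2.3
clock: 5.38
position: [0.5359, -0.0461, 0.1562]
ee_rot: [0.808, 0.59, -0.0, -0.001]
ft_force: [-5.0, 4.5, 2.3]
grip_width: 0.001
grasp_force: 2.8
```

```bash
python3 -m creep '{"slide":[[-0.001,0.004,0],[-0.0005,0.002,0],[0,0,0]],"twist":[-2.7,-1.4,0]}'
python3 -m creep '{"slide":[[0,0.001,0],[0,0.001,0],[0,0,0]],"twist":[-0.7,-0.7,0]}'
python3 -m creep '{"slide":[[0,0.001,0],[0,0,0]],"twist":[-0.7,0]}'
```

```text
clock: 5.75
position: [0.5411, -0.0491, 0.1561]
ee_rot: [0.786, 0.618, -0.0, -0.001]
ft_force: [-4.6, 5.0, 1.8]
grip_width: -0.001
grasp_force: 3.1
clock: 6.12
position: [0.5428, -0.0501, 0.1561]
ee_rot: [0.779, 0.628, -0.001, -0.001]
ft_force: [-6.4, 2.6, 2.2]
grip_width: 0.002
grasp_force: 3.2
clock: 6.38
position: [0.5438, -0.0504, 0.1561]
ee_rot: [0.775, 0.632, -0.001, -0.001]
ft_force: [-5.6, 2.7, 2.3]
grip_width: -0.002
grasp_force: 3.3
```

```bash
python3 - <<'E'
from h import *
import pickle
w=cam('wrist'); pickle.dump(w,open('w2.pkl','wb')); cv2.imwrite('pics/6.png',w[0][:330,150:])
o=manip.get_obs();print(o['position'],o['ft_force'])
E
```

```text
[ 0.54374423 -0.05046299  0.15611963] [-6.05835267  1.55262229  3.19885022]
```

View pics/6.png

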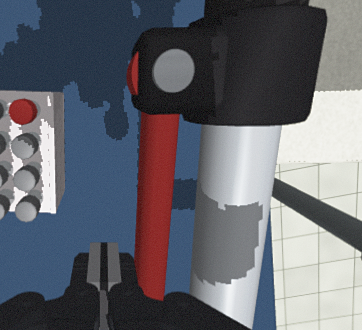

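The blade is nearly parallel to the bar, with a visible gap between them. The force is still about the spring value, so I'll go on in fine steps until it rises.

```bash
python3 -m creep '{"slide":[[0,0.0007,0],[0,0.0003,0],[0,0,0]],"twist":[0,0,0]}'
python3 -m creep '{"slide":[[0,0.0007,0],[0,0.0003,0],[0,0,0]],"twist":[0,0,0]}'
python3 - <<'E'
from h import *
w=cam('wrist')
im,d,p=w
hsv=cv2.cvtColor(im,cv2.COLOR_BGR2HSV)
m=((hsv[...,0]<8)|(hsv[...,0]>172))&(hsv[...,1]>130)&(hsv[...,2]>70)
m[:,:275]=0
ys,xs=np.nonzero(m); k=(ys>125)&(ys<270)
W=world(np.c_[xs,ys][k],d[ys,xs][k],p);W=W[abs(W[:,2]-.185)<.006]
c=np.polyfit(W[:,1],W[:,0],1);print('lean',np.arctan(c[0]),np.median(W[:,2]))
o=-p['R'].T@p['t']
for f in (np.min,np.max):
    q=[(f(np.nonzero(m[r])[0]),r) for r in range(130,265,5)]
    v=world(q,np.ones(len(q)),p)-o; v=o+v*((.187-o[2])/v[:,2])[:,None]
    print(np.arctan(np.polyfit(v[:,1],v[:,0],1)[0]))
E
```

```text
clock: 6.8
position: [0.5447, -0.0507, 0.1561]
ee_rot: [0.775, 0.632, -0.001, -0.001]
ft_force: [-6.7, 3.1, 2.7]
grip_width: -0.002
grasp_force: 3.5
clock: 7.18
position: [0.5451, -0.0508, 0.1561]
ee_rot: [0.775, 0.632, -0.001, -0.001]
ft_force: [-10.1, 3.2, 5.1]
grip_width: -0.002
grasp_force: 5.3
lean 0.1941727467994366 0.18622173244688464
0.1991359081906191
0.20086136380406278
```

The force rose from about 7 N to 10 N while the tool barely moved. The lean has gone from 0.58 to 0.20, a turn of 0.38, so the lever is at its stop. Now I'll hold it there.

```bash
Z='x'; python3 -m creep '{"slide":[[0,0,0],[0,0,0],[0,0,0],[0,0,0],[0,0,0],[0,0,0],[0,0,0],[0,0,0]],"twist":[0,0,0,0,0,0,0,0]}'
python3 -m creep '{"slide":[[0,0,0],[0,0,0],[0,0,0],[0,0,0],[0,0,0],[0,0,0],[0,0,0],[0,0,0]],"twist":[0,0,0,0,0,0,0,0]}'
python3 -m creep '{"slide":[[0,0,0]],"twist":[0]}'
```

```text
clock: 8.22
position: [0.5451, -0.0508, 0.1561]
ee_rot: [0.775, 0.632, -0.001, -0.001]
ft_force: [-10.4, 2.7, 5.8]
grip_width: -0.005
grasp_force: 5.3
clock: 9.22
position: [0.5451, -0.0509, 0.1561]
ee_rot: [0.775, 0.632, -0.001, -0.001]
ft_force: [-9.6, 3.2, 5.5]
grip_width: -0.003
grasp_force: 5.3
clock: 9.35
position: [0.5451, -0.0508, 0.1561]
ee_rot: [0.775, 0.632, -0.001, -0.001]
ft_force: [-10.1, 3.0, 5.8]
grip_width: -0.005
grasp_force: 5.3
```

```bash
python3 -m creep '{"slide":[[0,-0.004,0],[0.001,-0.004,0],[0.001,-0.004,0],[0.001,-0.004,0],[0.001,-0.004,0],[0.001,-0.004,0],[0.001,-0.004,0],[0.001,-0.004,0]],"twist":[1.5,2.7,2.7,2.7,2.7,2.7,2.7,2.7]}'
python3 -m creep '{"slide":[[0,-0.005,0],[0,-0.01,0],[0,-0.015,0],[0,-0.01,-0.01],[0,0,-0.04],[0,0,-0.05],[0,0,-0.02],[0,0,0]],"twist":[0,0,0,0,0,0,0,0]}'
python3 - <<'E'
from h import *
w=cam('wrist'); s=cam('scene'); cv2.imwrite('pics/7.png',np.hstack([w[0],cv2.resize(s[0][150:320,140:280],(280,384))[:, :280]]))
im,d,p=w
hsv=cv2.cvtColor(im,cv2.COLOR_BGR2HSV)
m=((hsv[...,0]<8)|(hsv[...,0]>172))&(hsv[...,1]>130)&(hsv[...,2]>70)
m[:,:320]=0
ys,xs=np.nonzero(m);W=world(np.c_[xs,ys],d[ys,xs],p);W=W[abs(W[:,2]-.185)<.006]
c=np.polyfit(W[:,1],W[:,0],1);print('lean',np.arctan(c[0]),manip.get_obs()['ft_force'])
E
```

```text
clock: 10.35
position: [0.5189, -0.0331, 0.1562]
ee_rot: [0.875, 0.484, 0.0, -0.0]
ft_force: [-1.7, 3.4, -0.7]
grip_width: -0.001
grasp_force: 1.4
clock: 11.35
position: [0.4857, -0.0124, 0.2783]
ee_rot: [0.874, 0.485, 0.001, 0.001]
ft_force: [0.3, 0.1, -1.1]
grip_width: -0.001
grasp_force: 0.0
lean 0.5229724513580467 [-0.46424517 -0.34048808 -0.85147939]
```

View pics/7.png

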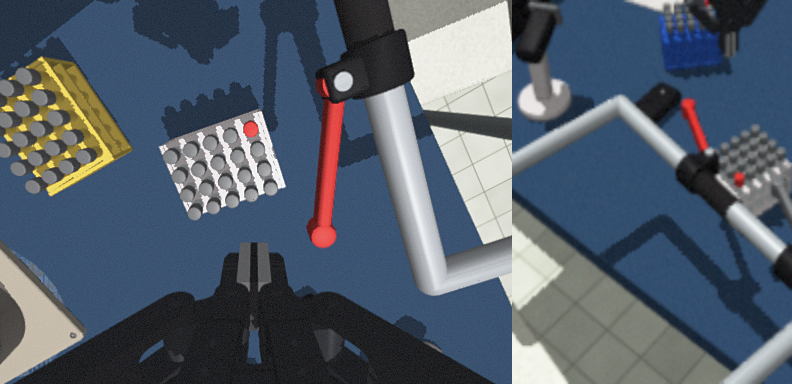

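The lever stands out again, with its ball at (322,236) and its pivot at (343,82). The rack and the other things look unmoved. I'll check the rest angle with the same edge fit as before.

```bash
python3 - <<'E'
from h import *
im,d,p=cam('wrist')
hsv=cv2.cvtColor(im,cv2.COLOR_BGR2HSV)
m=((hsv[...,0]<8)|(hsv[...,0]>172))&(hsv[...,1]>130)&(hsv[...,2]>70)
m[:,:300]=0
o=-p['R'].T@p['t']
for f in (np.min,np.max):
    q=[(f(np.nonzero(m[r])[0]),r) for r in range(115,215,5)]
    v=world(q,np.ones(len(q)),p)-o; v=o+v*((.191-o[2])/v[:,2])[:,None]
    print(np.arctan(np.polyfit(v[:,1],v[:,0],1)[0]))
s=manip.get_obs();print(s['clock'],s['ft_force'],abs(s['joint_velocities']).max())
E
```

```text
0.5805549509777448
0.5878990377261252
11.5 [0.22233231 0.20221341 0.41370306] 0.009474342925146739
```

The edges give 0.581 and 0.588, against 0.576 and 0.584 before pressing, so the lever is fully back at rest. The arm is clear.

```bash
python3 -c "
from workcell import manip
print(manip.hand_in())"
```

```text
the job is handed in; nothing more can be done
None
```

I pressed the red brake lever to its stop, held it there for just over 2 s at about 12 N total tool force, and let it come fully back out; the arm is clear and the job is handed in (about 11.5 s on the robot's clock).

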